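# Tilt the slide board until the bus just slides

## Task

Stand the blue toy bus lengthwise at the top of the white smooth lane of the ramp board, wholly above the red start line, and let go of it. Then raise the board slowly by its red bar until the bus just begins to slide by itself, stop at that angle and keep it there while the bus slides down to the green stop at the foot, with the red arch staying at the top of the cork lane. Leave the board standing at that angle, let go, and leave the purple cup and the green block where they are.

Things in the scene. Friction and masses are not known exactly. Their poses are not given: they have to be found in the camera images.
- bus: Blue toy bus, one solid piece (the wheels do not turn, it slides): 100 long (x, nose at +x) x 44 wide (y) x 52 high (z), sides plain and parallel from 10 to 52 above its underside, about 0.12 kg. Origin: centre of the underside. Starts on the table, upright, at any of three places. Either end may point down the ramp.
- arch: Red wooden arch, 90 long (x) x 35 thick (y) x 45 high, standing on its two feet at the top of the cork lane from the start. Origin: centre of the underside. Not to be handled.
- ramp_base: Fixed wooden base of the ramp. Origin on the table under the hinge line at the ramp's foot, x level towards the bar end (the end that is raised), y along the hinge, z up. Hinge line 45 above the table. It reaches from x = -30 to 300 and is 226 wide; nothing stands under the red bar.
- ramp (a joint): Angle of the board in rad: 0 level (start), grows as the bar end is raised, up to 0.7. Stiff friction hinge: the board stays at any angle where it is left; raising takes about 10 N at the bar. Depending on hidden friction the bus begins to slide between 0.2 and 0.4 rad, the arch on cork about 0.1 rad later.
- ramp_deck (a point): Foot end of the board: on the hinge line, midway across, level with the surface; turns with the board: x up along it, y along the hinge, z out of it. Surface x 0-320: white lane y 3 to 94, cork lane y -94 to -3, rails 8 high between and outside. Green foot stop x 0-12, 18 high; the bus rests on it with its centre at x = 62. Red start line x 182-188.
- smooth_top (a point): Point on the white lane's surface, on its centre line, at x = 245 along the board: where the centre of the bus's underside should be set. Same axes as ramp_deck.
- ramp_bar (a point): Centre of the red round lifting bar beyond the board's upper end: 16 thick, along y (the hinge direction), free over 138 between its side arms, at x = 370 from ramp_deck and 8 above the surface plane (53 above the table when level). 42 clear between bar and board end. Axes as ramp_deck.
- cup: Purple silicone cup, 72 wide at the rim, 70 high, upright on the table near the bus. Origin: centre of the underside. Leave alone.
- step_block: Green step-shaped block, 60 x 30 x 40 high, on the table near the bus. Origin: centre of the underside. Leave alone.
There are look-alikes about, which are no part of the job. Leave any yellow look-alike of the bus alone.

How it is judged:
By the outcome, as a careful person would: the job done as asked, in the order asked, and still so for the second after the job is handed in, with the robot touching nothing.
It also fails if it takes over 58 s, if anything falls off the work surface, if the arm or the gripper's body presses on something with over 40 N, if the wrist force passes 120 N, or if a joint passes its speed limit or range.

## Robot

A 6-joint arm with a two-finger parallel gripper is mounted at the origin on the work surface. World frame = base frame: x ahead of the robot, y to its left, z up, the work surface at z = 0. Lengths are in mm, angles in rad, forces in N, time in s.
With the tool pointing down it reaches from about 350 to 975 mm from the base axis. Payload 7.1 kg.
Tool frame: the origin (TCP) lies at the very end of the fingers, on their centre line; the grasp point (between the pads) lies 19 mm behind it; x points along the fingers, z is the direction in which the jaws open and shut, and the axes are right-handed (so a half turn about x gives the same grasp; the last joint's range is limited). The gripper opens to 88 mm and grips with 3 to 60 N. Pads are 20 mm wide; open, the fingers measure 115 mm over their backs; the gripper's body (75 mm by 178 mm) begins 61 mm behind the grasp point.
Start: joints at [-0.019, 0.423, 1.63, -0, 1.089, -0.019], TCP at [624.984, 0.026, 222.675] pointing down, gripper open.
Joint ranges: [-3, 3], [-0.9, 2.11], [0.09, 2.58], [-1.31, 4.45], [0.11, 2.69], [-2.54, 2.54]. Speed limits (rad/s): [2.39, 2.39, 3.01, 3.14, 3.14, 3.14].

## Interface

Orientations are given as a rotation vector (axis times angle).
In Python, from workcell import * gives the robot as it stands.
- The arm moves only by the shell command python3 -m crank 'ROWS'. ROWS is JSON, a list of rows, each a list of 3 entries, a list of its own where there are three numbers: the shift along the tool's x, y, z in cm, then the turn, a rotation vector about the tool's x, y, z in degrees, then the finger opening in cm, from 0 to 8.78. In form: [[[dx, dy, dz], [rx, ry, rz], claw], ...]. A call has 1 to 5 rows; each row shifts and turns the commanded pose from where the row before left it, along the tool's axes as they then stand; what a row does not reach is not made up. A row lasts 1/8 s, in which the tool goes at most 62.5 mm and 10.7 degrees, less where a joint would pass 70% of its speed; a pose out of reach is approached as far as the arm can. A call with a gripper value outside its range is refused whole. The fingers move at their own pace and stop on an object; the grip force is fixed at half the most. Time passes only in rows, so rows that do not move let the fingers close. It gives the time, the measured TCP pose, the force and the opening at its end, in the units of the state.
- get_obs(): the state, without advancing time (a new reading comes with each control period).
- get_image(name): name is "scene" or "side" or "wrist"; returns a dict with "pixels" (480x640x3 uint8, red, green, blue), "mtx" (3x3 intrinsics, pixels), "view" (4x4, takes a point from world to camera coordinates). Camera axes: x right, y down, z forward; pixel columns grow to the right and rows downward; lengths in mm; the calibration is good to about 2 mm. The wrist camera is an equidistant fisheye: a pixel r from the principal point sees the ray r / f radians off the axis. A picture is of the moment at which its call begins. There is no depth.
- close_job(): hands the job in, once; it reports no verdict.
The state is a dict: "t": time; "qpos": joint angles; "qvel": joint speeds; "joint_torque": joint torques, N m; "ee_pos": TCP position; "orientation": TCP orientation; "ft_force": force on the tool from outside, world axes, zero at the start; "moment": the same for the moment, N m; "width": finger opening in mm.
Only numpy, scipy, OpenCV 4.12 (cv2) and the standard library are available. Lean on these libraries where they do the work, as an engineer would, in place of code of your own. Each camera call takes 0.05 s, during which the arm holds its last target.

## Working session

There is one attempt and no reset: what is moved stays moved. The work goes in short steps, Python scripts to look and compute and a shell command to move; the robot and the scene stay as the last step left them, time stands still between calls to the robot, and variables do not carry over. Pictures are saved under pics/ and viewed, and the job is handed in when it is done.

```bash
mkdir -p pics; ls
python3 - <<'E'
from workcell import *
import cv2
print(get_obs())
for n in ["scene","side","wrist"]:
    d=get_image(n); cv2.imwrite(f"pics/{n}0.png",d["pixels"][:,:,::-1]); print(n,d["mtx"].tolist(),d["view"].round(4).tolist() if hasattr(d["view"],'round') else d["view"])
E
```

```text
pics
{'t': 0.0, 'qpos': array([-1.89716169e-02,  4.23852091e-01,  1.63068574e+00, -1.43111236e-06,
        1.08861142e+00, -1.90005988e-02]), 'qvel': array([-0.00162654,  0.00180736, -0.00040602, -0.00190915,  0.00234315,
        0.00162548]), 'joint_torque': array([ 1.28069914e-03, -5.44622147e+01, -2.73670936e+01,  6.42951974e-02,
        2.27214623e-02, -1.51321510e-04]), 'ee_pos': array([6.24438406e+02, 5.37215047e-02, 2.21896356e+02]), 'orientation': array([-1.06979634e-06,  1.57235267e+00,  4.55088440e-05]), 'ft_force': array([ 0.32822724,  0.79600172, -0.42062701]), 'moment': array([ 0.0275342 , -0.00634494, -0.01067793]), 'width': 88.08874227755686}
scene [[499.17167606253025, 0.0, 318.59702162427885], [0.0, 499.17167606253025, 236.84422727702764], [0.0, 0.0, 1.0]] [[-0.5357, 0.8443, 0.0129, 243.0517], [0.6862, 0.4441, -0.5761, -306.794], [-0.4921, -0.2998, -0.8173, 1191.0332], [0.0, 0.0, 0.0, 1.0]]
side [[458.0580094155222, 0.0, 327.0666563677247], [0.0, 458.0580094155222, 238.67305364947177], [0.0, 0.0, 1.0]] [[-0.9603, -0.2788, 0.0042, 473.3065], [-0.1687, 0.5689, -0.8049, 132.533], [0.2221, -0.7737, -0.5934, 884.2798], [0.0, 0.0, 0.0, 1.0]]
wrist [[371.64829954431775, 0.0, 315.4988521541129], [0.0, 371.64829954431775, 239.24287373389916], [0.0, 0.0, 1.0]] [[1.0, -0.0002, -0.0015, -623.8909], [0.0002, -0.9663, 0.2573, -31.7416], [-0.0015, -0.2573, -0.9663, 390.6967], [0.0, 0.0, 0.0, 1.0]]
```

View pics/scene0.png

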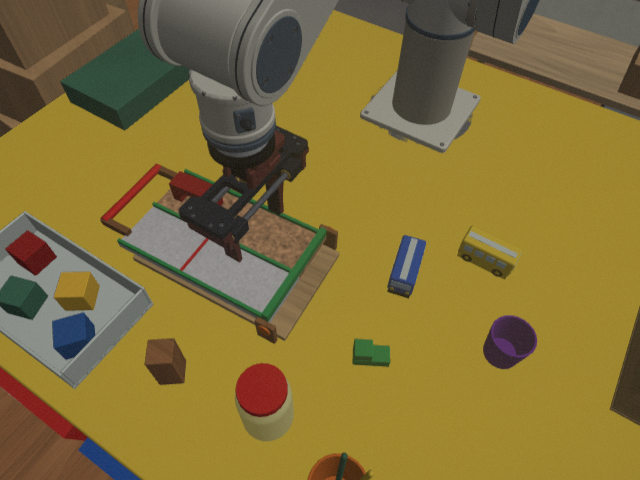

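View pics/side0.png

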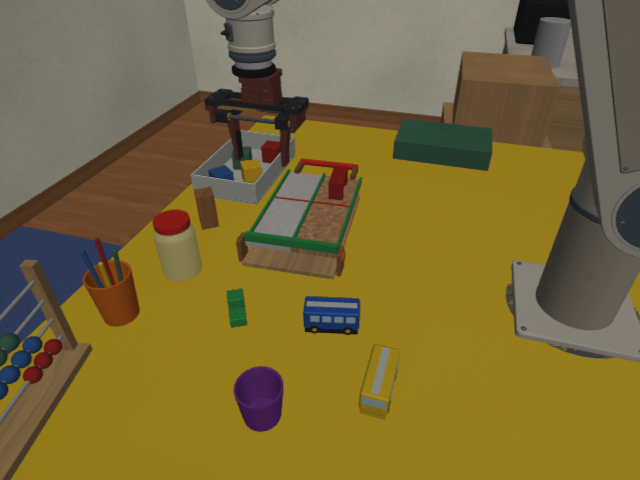

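View pics/wrist0.png

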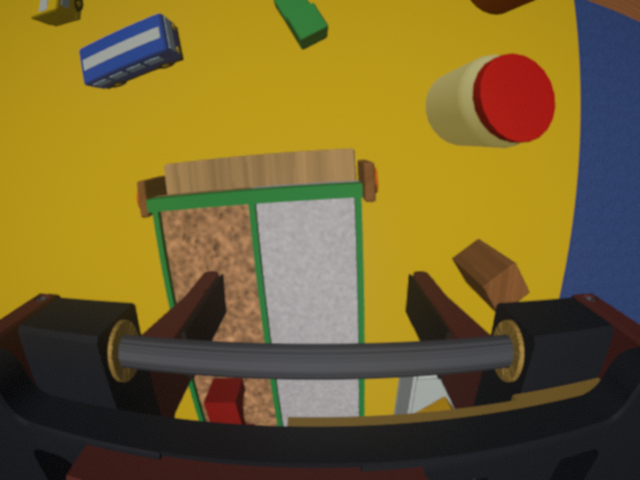

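Run:
```python
import cv2
s=cv2.imread("pics/scene0.png"); d=cv2.imread("pics/side0.png")
cv2.imwrite("pics/c1.png",cv2.resize(s[150:350,90:350],None,fx=3,fy=3,interpolation=cv2.INTER_CUBIC))
cv2.imwrite("pics/c2.png",cv2.resize(s[220:310,370:530],None,fx=5,fy=5,interpolation=cv2.INTER_CUBIC))
cv2.imwrite("pics/c3.png",cv2.resize(d[150:280,230:380],None,fx=5,fy=4.6,interpolation=cv2.INTER_CUBIC))
cv2.imwrite("pics/c4.png",cv2.resize(d[280:350,280:400],None,fx=6,fy=6,interpolation=cv2.INTER_CUBIC))
```

```text
(no output)
```

View pics/c1.png

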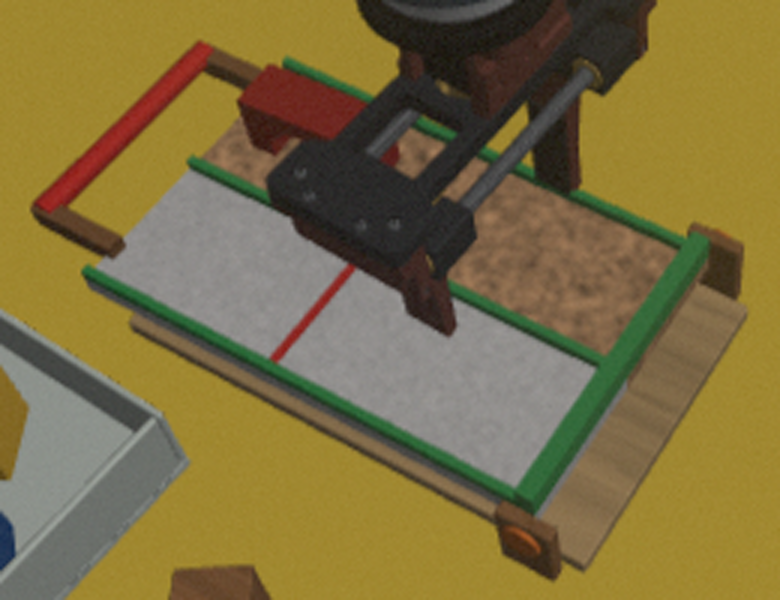

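View pics/c2.png

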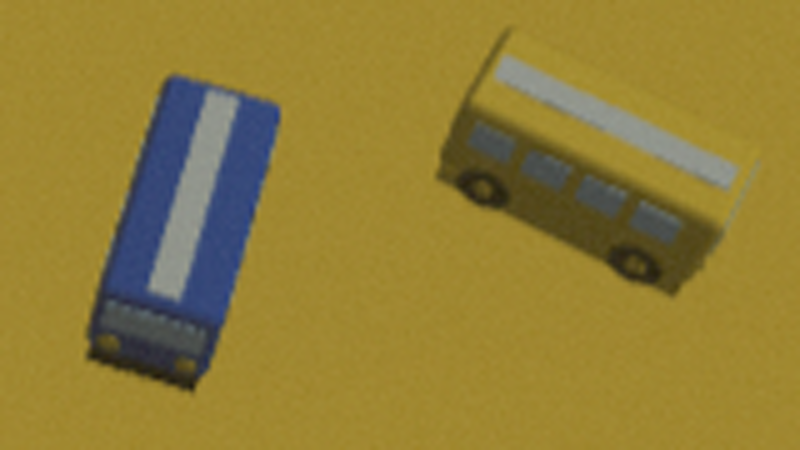

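View pics/c3.png

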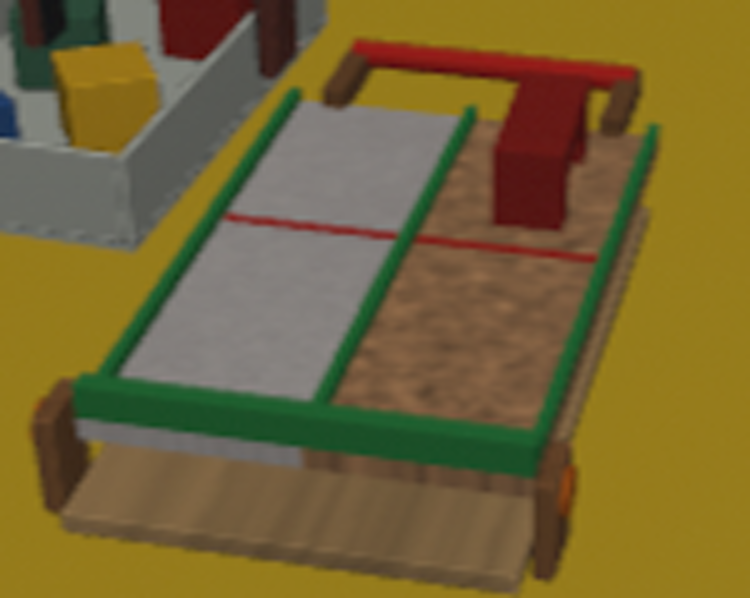

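View pics/c4.png

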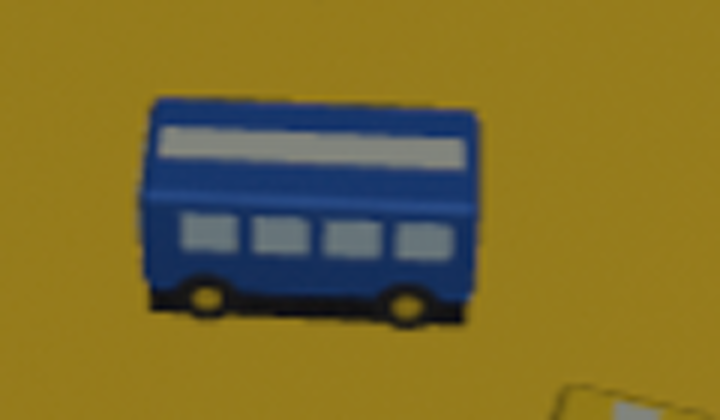

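```bash
cat > h.py <<'E'
import numpy as np, cv2
K={'scene':(499.1717,318.597,236.844),'side':(458.058,327.0667,238.673)}
V={'scene':np.array([[-0.5357,0.8443,0.0129,243.0517],[0.6862,0.4441,-0.5761,-306.794],[-0.4921,-0.2998,-0.8173,1191.0332]]),
'side':np.array([[-0.9603,-0.2788,0.0042,473.3065],[-0.1687,0.5689,-0.8049,132.533],[0.2221,-0.7737,-0.5934,884.2798]])}
def proj(c,P):
    P=np.atleast_2d(P); q=P@V[c][:,:3].T+V[c][:,3]; f,cx,cy=K[c]
    return np.c_[f*q[:,0]/q[:,2]+cx,f*q[:,1]/q[:,2]+cy]
def ray(c,uv,z):
    f,cx,cy=K[c]; R=V[c][:,:3]; t=V[c][:,3]
    d=R.T@np.array([(uv[0]-cx)/f,(uv[1]-cy)/f,1]); o=-R.T@t
    return o+d*(z-o[2])/d[2]
E
python3 - <<'E'
from h import *
from scipy.optimize import least_squares as ls
S=lambda u,v:(90+u/3,150+v/3); D=lambda u,v:(230+u/5,150+v/4.6)
obs=[('scene',S(275,358),(185,94,45)),('scene',S(205,47),(370,-69,53)),('scene',S(45,205),(370,69,53)),
('side',D(226,216),(185,94,45)),('side',D(597,258),(185,-94,45)),('side',D(357,48),(370,69,53)),('side',D(637,74),(370,-69,53))]
for o in obs: print(o[2],ray(o[0],o[1],o[2][2]).round(1))
def T(p,L):
    c,s=np.cos(p[2]),np.sin(p[2]); return (p[0]+c*L[0]-s*L[1],p[1]+s*L[0]+c*L[1],L[2])
f=lambda p:np.concatenate([(ray(o[0],o[1],o[2][2])-T(p,o[2]))[:2] for o in obs])
r=ls(f,[650,150,-1.5]); print(r.x,r.fun.round(1))
print('top',T(r.x,(245,48.5,45)),'bar',T(r.x,(370,0,53)))
# bus
B=lambda u,v:(370+u/5,220+v/5); E=lambda u,v:(280+u/6,280+v/6)
bo=[('scene',B(170,77),52),('scene',B(280,103),52),('scene',B(105,300),52),('scene',B(217,325),52),('scene',B(90,358),0),('scene',B(195,388),0),
('side',E(155,100),52),('side',E(478,112),52),('side',E(145,200),52),('side',E(475,208),52),('side',E(150,310),0),('side',E(465,322),0)]
for o in bo: print(o[0],o[2],ray(*o).round(1))
E
```

```text
(185, 94, 45) [ 664.8 -150.1   45. ]
(370, -69, 53) [ 508.2 -347.2   53. ]
(370, 69, 53) [ 660.4 -337.9   53. ]
(185, 94, 45) [ 669.1 -150.6   45. ]
(185, -94, 45) [ 484.7 -161.9   45. ]
(370, 69, 53) [ 665.5 -340.    53. ]
(370, -69, 53) [ 509.8 -351.7   53. ]
[562.86244191  26.51114369  -1.50750277] [-3.6  2.1 -9.2 -0.1  5.3  0.4  0.8  1.6  3.9  2.1 10.4 -1.6 -7.6 -4.5]
top (np.float64(626.7618967291309), np.float64(-214.93058773736578), 45) bar (np.float64(586.265424708591), np.float64(-342.7479799572419), 53)
scene 52 [392.9 145.3  52. ]
scene 52 [381.5 184.2  52. ]
scene 52 [489.3 169.   52. ]
scene 52 [477.3 205.8  52. ]
scene 0 [483.1 167.4   0. ]
scene 0 [473.5 204.9   0. ]
side 52 [484.1 168.9  52. ]
side 52 [389.3 146.4  52. ]
side 52 [473.8 209.3  52. ]
side 52 [381.2 185.4  52. ]
side 0 [475.1 204.6   0. ]
side 0 [382.6 182.4   0. ]
```

```bash
python3 - <<'E'
from h import *
for p,z in [((462,247),0),((505.5,278.5),0),((472,226),52),((522,250),52)]: print(ray('scene',p,z).round(0))
from scipy.optimize import least_squares as ls
S=lambda u,v:(90+u/3,150+v/3); D=lambda u,v:(230+u/5,150+v/4.6)
obs=[('scene',S(275,358),(185,94,45)),('scene',S(205,47),(370,-77,53)),('scene',S(45,205),(370,77,53)),
('side',D(226,216),(185,94,45)),('side',D(597,258),(185,-94,45)),('side',D(357,48),(370,77,53)),('side',D(637,74),(370,-77,53))]
def T(p,L):
    c,s=np.cos(p[2]),np.sin(p[2]); return (p[0]+c*L[0]-s*L[1],p[1]+s*L[0]+c*L[1],L[2])
f=lambda p:np.concatenate([(ray(o[0],o[1],o[2][2])-T(p,o[2]))[:2] for o in obs])
r=ls(f,[650,150,-1.5]); print(r.x,r.fun.round(1))
print('top',T(r.x,(244,48.5,45)),'bar',T(r.x,(370,0,53)))
E
python3 -m crank '[[[0,4.4,-4.75],[0,0,0],8.78],[[0,4.4,-4.75],[0,0,0],8.78],[[0,4.4,-4.75],[0,0,0],8.78],[[0,4.48,-4.8],[0,0,0],8.78]]'
```

```text
[319. 242.   0.]
[341. 337.   0.]
[305. 242.  52.]
[306. 338.  52.]
[562.83375504  26.50798986  -1.5074036 ] [-3.6  2.  -1.3  0.5 -2.7 -0.1  0.8  1.6  4.   2.2  2.4 -2.1  0.4 -4. ]
top (np.float64(626.6938020906681), np.float64(-213.92941236953166), 45) bar (np.float64(586.2733556866561), np.float64(-342.74881119013014), 53)
t: 0.65
ee_pos: [440.1, 171.1, 222.6]
orientation: [0.001, 1.571, -0.0]
ft_force: [0.1, 1.3, 0.2]
width: 87.9
```

```bash
python3 -m crank '[[[1,0,0],[9.6,0,0],8.78],[[2,0,0],[9.6,0,0],8.78],[[2,0,0],[9.6,0,0],8.78],[[2,0,0],[9.6,0,0],8.78],[[2,0,0],[9.6,0,0],8.78]]'
python3 -m crank '[[[2,0,0],[9.5,0,0],8.78],[[2,0,0],[9.5,0,0],8.78],[[1,0,0],[9.5,0,0],8.78],[[0,0,0],[0,0,0],8.78]]'
python3 - <<'E'
from workcell import *
import cv2
for n in ["side","scene"]:
    cv2.imwrite(f"pics/{n}1.png",get_image(n)["pixels"][:,:,::-1])
E
```

```text
t: 1.27
ee_pos: [441.7, 170.1, 132.0]
orientation: [0.659, 1.469, -0.659]
ft_force: [0.5, 0.4, -0.4]
width: 88.1
t: 1.78
ee_pos: [441.1, 169.9, 81.9]
orientation: [1.032, 1.313, -1.034]
ft_force: [-0.4, 0.1, 0.5]
width: 87.7
```

View pics/side1.png

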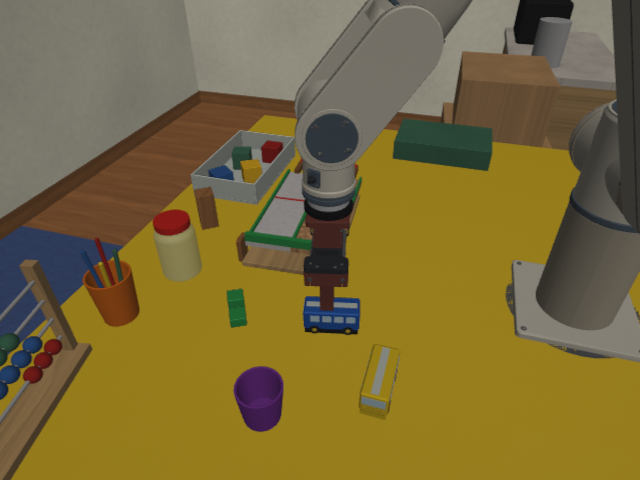

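View pics/scene1.png

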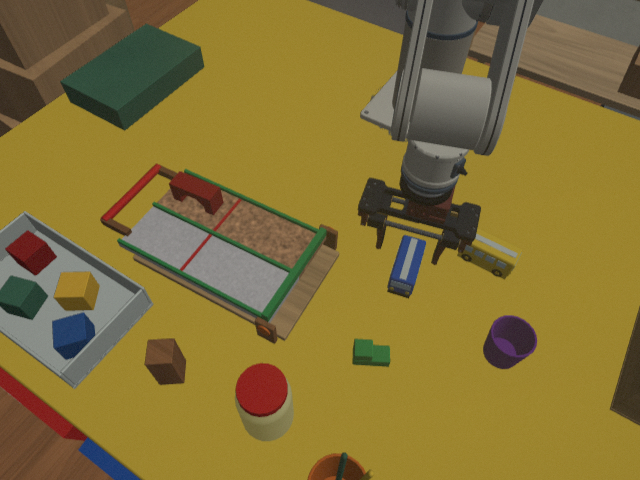

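```bash
cat >> h.py <<'E'
from scipy.spatial.transform import Rotation as Ro
def need(tgt,jaw=None):
    from workcell import get_obs
    o=get_obs(); R=Ro.from_rotvec(o['orientation']); M=R.as_matrix()
    print('t',o['t'],'pos',o['ee_pos'].round(1),'x',M[:,0].round(3),'jawdeg',np.degrees(np.arctan2(M[1,2],M[0,2])).round(2),'w',round(o['width'],1),'F',o['ft_force'].round(1))
    print('shift cm',(M.T@(np.array(tgt)-o['ee_pos'])/10).round(2))
    return o
E
python3 -c "
from h import *
need((433.7,176.8,14))"
python3 - <<'E'
import cv2
s=cv2.imread("pics/scene1.png")
cv2.imwrite("pics/c5.png",cv2.resize(s[150:350,90:350],None,fx=3,fy=3,interpolation=cv2.INTER_CUBIC))
E
```

```text
t 1.875 pos [441.9 170.1  82.9] x [ 0.  0. -1.] jawdeg -76.31 w 87.8 F [0.1 0.  0.2]
shift cm [ 6.89 -0.64 -0.84]
```

View pics/c5.png

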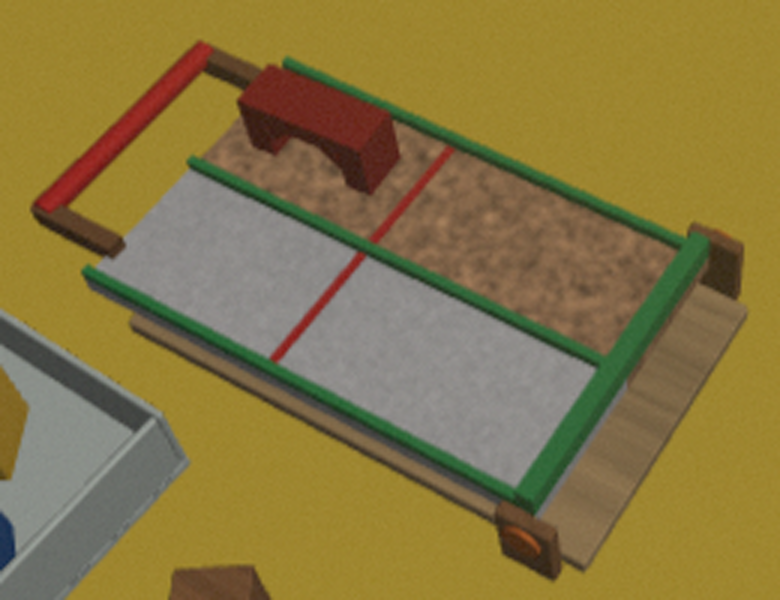

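```bash
python3 - <<'E'
from h import *
from scipy.optimize import least_squares as ls
S=lambda u,v:(90+u/3,150+v/3); D=lambda u,v:(230+u/5,150+v/4.6)
for c in V: print(c,(-V[c][:,:3].T@V[c][:,3]).round())
obs=[('scene',S(275,358),(185,94,53)),('scene',S(362,256),(185,3,45)),('scene',S(450,150),(185,-94,45)),('scene',S(205,47),(370,-77,53)),('scene',S(45,205),(370,77,53)),
('side',D(226,216),(185,94,45)),('side',D(597,258),(185,-94,47)),('side',D(397,236),(185,3,45)),('side',D(357,48),(370,77,53)),('side',D(637,74),(370,-77,53))]
def T(p,L):
    c,s=np.cos(p[2]),np.sin(p[2]); return (p[0]+c*L[0]-s*L[1],p[1]+s*L[0]+c*L[1],L[2])
f=lambda p:np.concatenate([(ray(o[0],o[1],o[2][2])-T(p,o[2]))[:2] for o in obs])
r=ls(f,[650,150,-1.5]); print(r.x,r.fun.reshape(-1,2).round(1).tolist())
print('top',T(r.x,(244,48.5,45)),'bar',T(r.x,(370,0,53)),'x dir deg',np.degrees(r.x[2]))
E
python3 -m crank '[[[2,-0.64,-0.84],[0,0,0],8.78],[[2,0,0],[0,0,0],8.78],[[1.6,0,0],[0,0,0],8.78],[[1.2,0,0],[0,0,0],8.78],[[0,0,0],[0,0,0],8.78]]'
python3 -m crank '[[[0,0,0],[0,0,0],3.5],[[0,0,0],[0,0,0],3.5],[[0,0,0],[0,0,0],3.5],[[0,0,0],[0,0,0],3.5],[[0,0,0],[0,0,0],3.5]]'
```

```text
scene [927. 288. 794.]
side [280. 741. 629.]
[566.74061758  28.41782185  -1.51682266] [[-3.0, 5.8], [1.0, 1.8], [2.2, 0.9], [-1.6, -2.0], [-3.2, -1.1], [-1.4, 0.6], [1.1, 2.5], [2.9, 0.9], [2.0, -3.1], [0.0, -6.5]]
top (np.float64(628.3331715866011), np.float64(-212.61040739418618), 45) bar (np.float64(586.7011787824437), np.float64(-341.0433750277131), 53) x dir deg -86.90753681920685
t: 2.5
ee_pos: [433.3, 176.6, 14.1]
orientation: [1.033, 1.312, -1.035]
ft_force: [0.1, -0.1, 0.2]
width: 88.1
t: 3.12
ee_pos: [433.7, 176.7, 14.8]
orientation: [1.034, 1.311, -1.034]
ft_force: [-0.6, -1.2, 2.0]
width: 44.1
```

```bash
python3 -m crank '[[[-2,0,0],[0,0,0],3.5],[[-5,0,0],[0,0,0],3.5],[[-5,0,0],[0,0,0],3.5],[[-3,0,0],[0,0,0],3.5]]'
python3 -m crank '[[[0,0.6,3],[0,0,0],3.5],[[0,1.2,5],[0,0,0],3.5],[[0,1.2,5],[0,0,0],3.5],[[0,1.2,5],[0,0,0],3.5],[[0,1.2,5],[0,0,0],3.5]]'
python3 -m crank '[[[0,1.2,5],[0,0,0],3.5],[[0,1.2,5],[0,0,0],3.5],[[0,1.2,5],[0,0,0],3.5],[[0,0.6,3],[0,0,0],3.5],[[0,0,0],[0,0,0],3.5]]'
python3 -m crank '[[[0,0,0],[-9.9,0,0],3.5],[[0,0,0],[-10,0,0],3.5],[[0,0,0],[-10,0,0],3.5],[[0,0,0],[-10,0,0],3.5],[[0,0,0],[-10,0,0],3.5]]'
python3 -m crank '[[[0,0,0],[-10,0,0],3.5],[[0,0,0],[-10,0,0],3.5],[[0,0,0],[-9.6,0,0],3.5],[[0,0,0],[0,0,0],3.5]]'
python3 -c "
from h import *
need((627.5,-213,75))"
```

```text
t: 3.62
ee_pos: [434.0, 177.0, 166.9]
orientation: [1.035, 1.31, -1.032]
ft_force: [0.3, 1.2, -1.5]
width: 44.0
t: 4.25
ee_pos: [540.0, -35.8, 164.4]
orientation: [1.034, 1.312, -1.034]
ft_force: [-0.2, 1.7, -1.8]
width: 43.7
t: 4.88
ee_pos: [622.8, -201.4, 164.0]
orientation: [1.036, 1.311, -1.036]
ft_force: [-0.1, 1.3, -2.1]
width: 44.1
t: 5.5
ee_pos: [621.7, -198.0, 164.2]
orientation: [0.359, 1.542, -0.359]
ft_force: [-0.3, 0.2, -1.7]
width: 43.8
t: 6.0
ee_pos: [621.9, -198.3, 164.3]
orientation: [-0.04, 1.572, 0.041]
ft_force: [-0.5, 0.4, -1.5]
width: 43.8
t 6.0 pos [ 621.9 -198.3  164.3] x [-0.001  0.001 -1.   ] jawdeg 2.96 w 43.8 F [-0.5  0.4 -1.5]
shift cm [ 8.93 -1.51  0.5 ]
```

```bash
python3 -m crank '[[[3,-1.5,0.5],[0,0,0],3.5],[[3,0,0],[0,0,0],3.5],[[2,0,0],[0,0,0],3.5],[[0,0,0],[0,0,0],3.5]]'
python3 - <<'E'
from workcell import *
import cv2
for n in ["side","scene","wrist"]:
    im=get_image(n)["pixels"][:,:,::-1]; cv2.imwrite(f"pics/{n}2.png",im)
    if n=="side": cv2.imwrite("pics/c6.png",cv2.resize(im[130:280,220:380],None,fx=4.5,fy=4,interpolation=cv2.INTER_CUBIC))
    if n=="scene": cv2.imwrite("pics/c7.png",cv2.resize(im[150:350,90:350],None,fx=3,fy=3,interpolation=cv2.INTER_CUBIC))
from h import *
need((627.5,-213,60))
E
```

```text
t: 6.5
ee_pos: [627.1, -213.3, 83.0]
orientation: [-0.039, 1.574, 0.041]
ft_force: [0.3, 0.3, -1.1]
width: 43.7
t 6.65 pos [ 629.2 -214.3   85.8] x [ 0.002 -0.001 -1.   ] jawdeg 2.97 w 43.6 F [-0.1 -0.3 -1.5]
shift cm [ 2.58  0.14 -0.16]
```

View pics/c6.png

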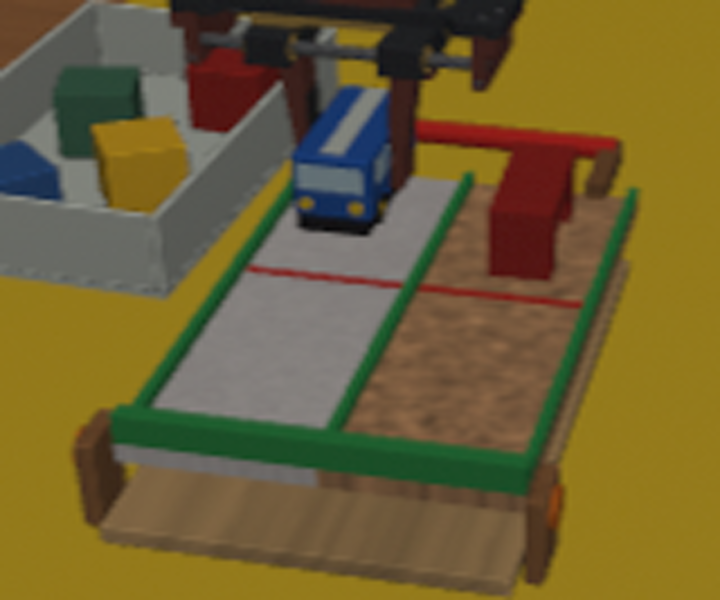

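View pics/c7.png

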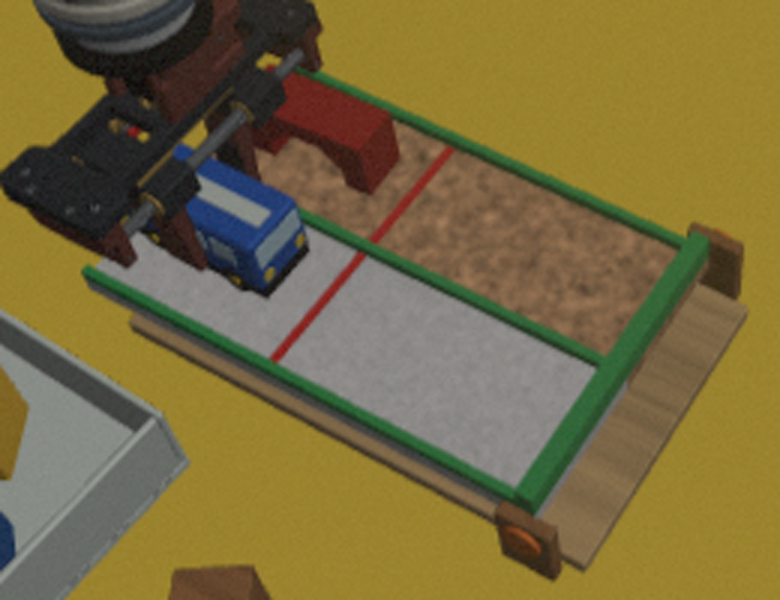

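View pics/wrist2.png

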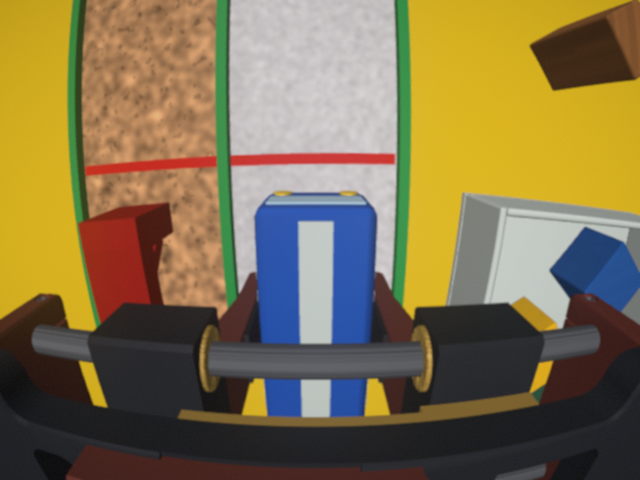

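Run:
```python
from h import *
from workcell import get_obs
S=lambda u,v:(90+u/3,150+v/3); D=lambda u,v:(220+u/4.5,130+v/4)
for z in (68,):
  print(ray('scene',S(267,297),z),ray('scene',S(305,245),z), ray('side',D(300,228),z),ray('side',D(375,233),z))
print(ray('scene',S(362,256),45),ray('side',D(397,286),45),ray('side',D(250,268),45))
print(get_obs()['ee_pos'],get_obs()['ft_force'])
```

```text
[ 643.90903627 -168.19613614   68.        ] [ 603.51706791 -174.23809945   68.        ] [ 644.16754623 -167.07021114   68.        ] [ 603.34041364 -172.9479738    68.        ]
[ 580.75196826 -154.33437249   45.        ] [ 585.04466555 -153.62543252   45.        ] [ 668.22864934 -150.6493426    45.        ]
[ 629.15006727 -214.27566298   85.77729662] [-0.11698325 -0.31144989 -1.45227434]
```

```bash
python3 -m crank '[[[1.2,0.5,0],[0,0,0],3.5],[[0.8,0,0],[0,0,0],3.5],[[0.2,0,0],[0,0,0],3.5],[[0,0,0],[0,0,0],3.5]]'
```

```text
t: 7.15
ee_pos: [628.0, -209.2, 62.4]
orientation: [-0.041, 1.571, 0.041]
ft_force: [-0.1, -0.1, -1.1]
width: 43.5
```

```bash
python3 -m crank '[[[0.15,0,0],[0,0,0],3.5],[[0,0,0],[0,0,0],3.5]]'; python3 -m crank '[[[0.1,0,0],[0,0,0],3.5],[[0,0,0],[0,0,0],3.5]]'
```

```text
t: 7.4
ee_pos: [628.2, -209.3, 61.3]
orientation: [-0.041, 1.57, 0.041]
ft_force: [-0.2, -0.5, -1.8]
width: 44.0
t: 7.65
ee_pos: [628.1, -209.2, 60.2]
orientation: [-0.041, 1.57, 0.041]
ft_force: [-0.2, 0.3, -2.0]
width: 43.7
```

```bash
python3 -m crank '[[[0.08,0,0],[0,0,0],3.5],[[0,0,0],[0,0,0],3.5]]'; python3 -c "
from workcell import *
for i in range(1): print(get_obs()['ft_force'],get_obs()['ee_pos'])"
```

```text
t: 7.9
ee_pos: [628.3, -209.3, 59.8]
orientation: [-0.041, 1.57, 0.041]
ft_force: [-1.1, 0.9, 2.6]
width: 43.8
[-1.06196279  0.93181886  2.63892638] [ 628.28823156 -209.2871304    59.8424867 ]
```

```bash
python3 -m crank '[[[0,0,0],[0,0,0],5.6],[[0,0,0],[0,0,0],5.6],[[0,0,0],[0,0,0],5.6]]'; python3 -m crank '[[[-1,0,0],[0,0,0],5.6],[[-3,0,0],[0,0,0],5.6],[[-4,0,0],[0,0,0],5.6],[[-4,0,0],[0,0,0],5.6],[[0,0,0],[0,0,0],5.6]]'
python3 - <<'E'
from workcell import *
import cv2
im=get_image("wrist")["pixels"][:,:,::-1]; cv2.imwrite(f"pics/wrist3.png",im)
im=get_image("side")["pixels"][:,:,::-1]; cv2.imwrite("pics/c8.png",cv2.resize(im[130:280,220:380],None,fx=4.5,fy=4,interpolation=cv2.INTER_CUBIC))
E
```

```text
t: 8.28
ee_pos: [628.1, -209.2, 59.3]
orientation: [-0.041, 1.57, 0.041]
ft_force: [0.1, 0.6, -0.6]
width: 55.7
t: 8.9
ee_pos: [630.5, -210.0, 184.0]
orientation: [-0.043, 1.563, 0.039]
ft_force: [-0.9, 0.3, 0.1]
width: 56.1
```

View pics/wrist3.png

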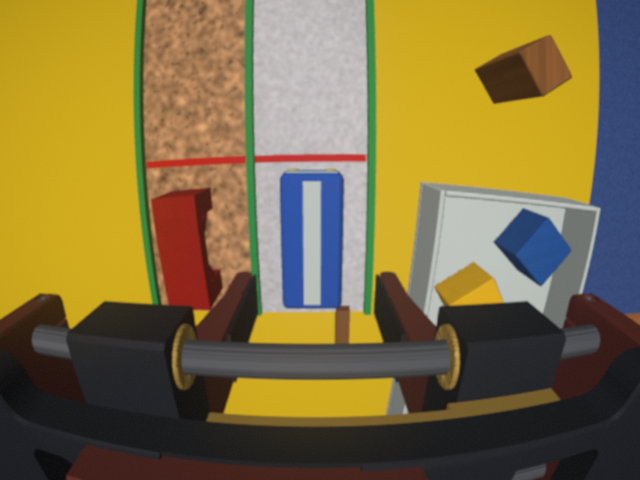

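View pics/c8.png

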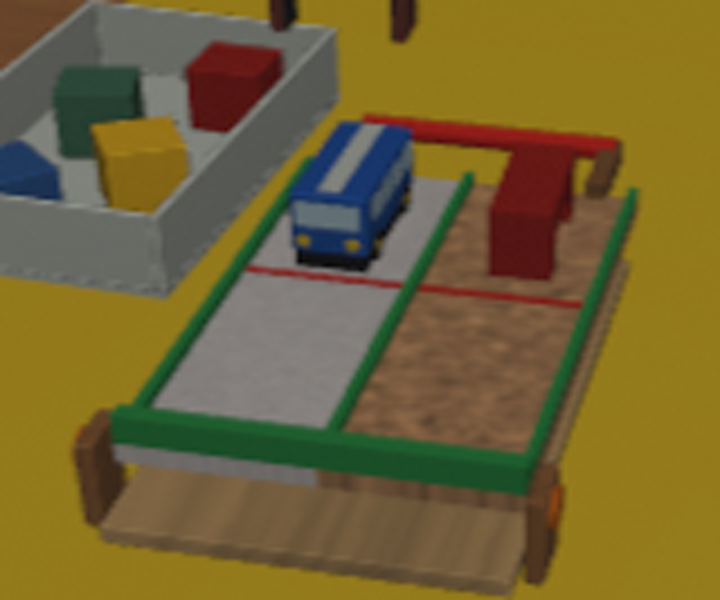

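```bash
python3 -c "
from h import *
need((574.5,-343.5,150))"
```

```text
t 9.0 pos [ 628.1 -209.2  180. ] x [ 0.001 -0.    -1.   ] jawdeg 3.0 w 55.9 F [-0.7  0.4 -0.2]
shift cm [  3.   -13.13  -6.06]
```

```bash
python3 -m crank '[[[0,-4.1,-1.9],[10,0,0],4],[[0,-4.1,-1],[10,0,0],4],[[0,-4.1,-0.5],[10,0,0],4],[[0,0,0],[10,0,0],4],[[0,0,0],[10,0,0],4]]'
python3 -m crank '[[[0,0,0],[10,0,0],4],[[0,0,0],[10,0,0],4],[[0,0,0],[10,0,0],4],[[0,0,0],[10,0,0],4],[[0,0,0],[0,0,0],4]]'
python3 -c "
from h import *
need((574.5,-343.5,100))"
```

```text
t: 9.62
ee_pos: [578.2, -328.6, 177.4]
orientation: [0.647, 1.476, -0.646]
ft_force: [0.0, -0.0, -0.6]
width: 39.8
t: 10.25
ee_pos: [578.8, -327.9, 177.8]
orientation: [1.169, 1.237, -1.17]
ft_force: [0.4, -1.2, -1.2]
width: 39.8
t 10.25 pos [ 578.8 -327.9  177.8] x [-0.002  0.001 -1.   ] jawdeg -86.91 w 39.8 F [ 0.4 -1.2 -1.2]
shift cm [ 7.77 -0.49  1.54]
```

```bash
python3 -m crank '[[[3.5,-0.45,1.5],[0,0,0],4],[[3,0,0],[0,0,0],4],[[1.3,0,0],[0,0,0],4],[[0,0,0],[0,0,0],4]]'
python3 - <<'E'
from workcell import *
import cv2
im=get_image("wrist")["pixels"][:,:,::-1]; cv2.imwrite(f"pics/wrist4.png",im)
im=get_image("scene")["pixels"][:,:,::-1]; cv2.imwrite("pics/c9.png",cv2.resize(im[100:300,50:310],None,fx=3,fy=3,interpolation=cv2.INTER_CUBIC))
im=get_image("side")["pixels"][:,:,::-1]; cv2.imwrite("pics/c10.png",cv2.resize(im[100:280,220:380],None,fx=4.5,fy=3.3,interpolation=cv2.INTER_CUBIC))
from h import *
need((574.5,-343.5,41))
E
```

```text
t: 10.75
ee_pos: [575.3, -343.1, 100.2]
orientation: [1.169, 1.237, -1.17]
ft_force: [0.1, -0.2, 0.3]
width: 40.0
t 10.9 pos [ 576.7 -343.9  102.6] x [ 0.002 -0.001 -1.   ] jawdeg -86.94 w 39.7 F [ 0.1 -0.1  0.9]
shift cm [ 6.16 -0.23 -0.06]
```

View pics/wrist4.png

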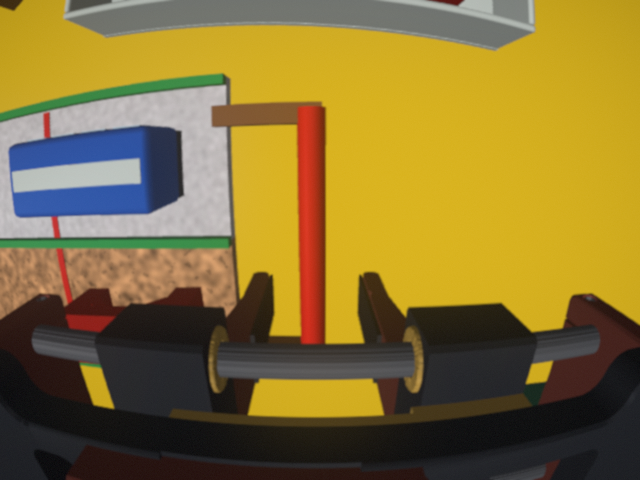

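View pics/c9.png

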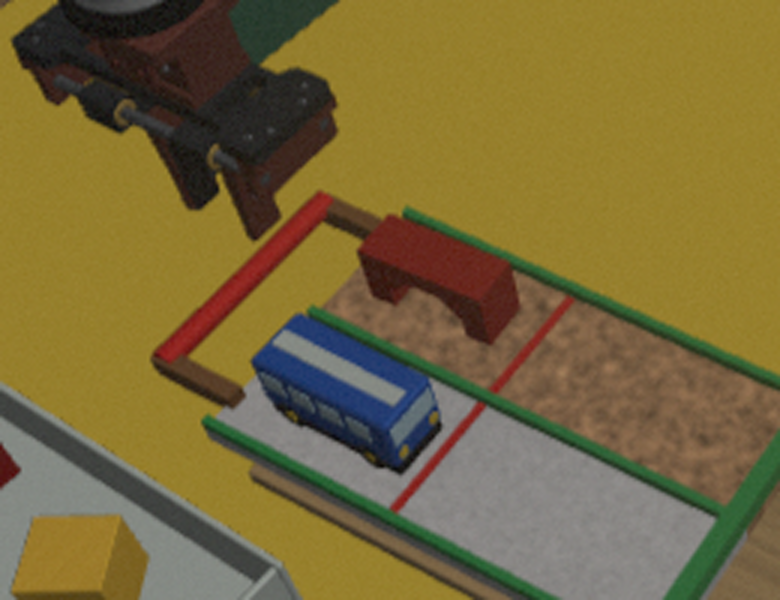

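View pics/c10.png

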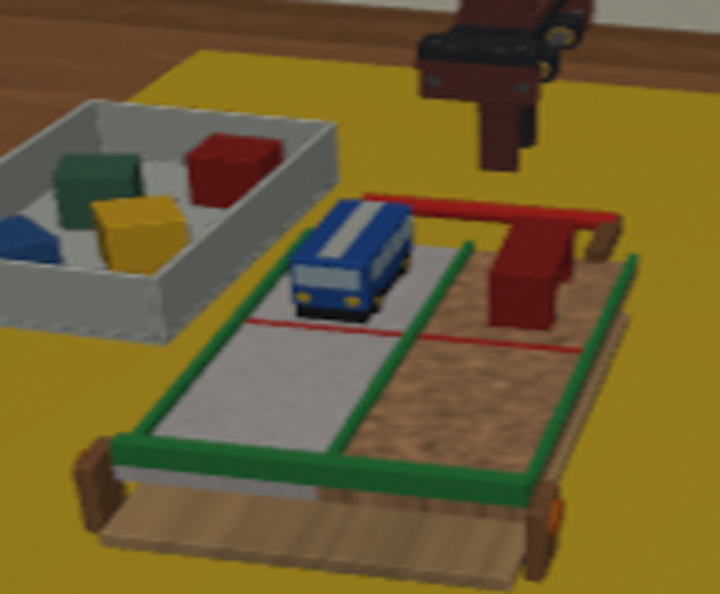

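```bash
python3 -m crank '[[[2.5,-0.2,-0.05],[0,0,0],4],[[2.2,0,0],[0,0,0],4],[[1.2,0,0],[0,0,0],4],[[0,0,0],[0,0,0],4],[[0,0,0],[0,0,0],4]]'
python3 - <<'E'
from h import *
S=lambda u,v:(50+u/3,100+v/3);D=lambda u,v:(220+u/4.5,100+v/3.3)
for p in [(403,472),(440,425),(395,508),(485,402)]: print(ray('scene',S(*p),45).round(1))
for p in [(298,311),(370,319),(250,320),(400,334)]: print(ray('side',D(*p),45).round(1))
need((574.5,-343.5,41))
E
```

```text
t: 11.52
ee_pos: [574.4, -343.5, 42.9]
orientation: [1.17, 1.233, -1.17]
ft_force: [-0.1, 0.9, 0.3]
width: 40.2
[ 643.3 -162.8   45. ]
[ 605.5 -166.6   45. ]
[ 664.8 -150.1   45. ]
[ 577.4 -154.7   45. ]
[ 647.8 -170.4   45. ]
[ 606.1 -170.8   45. ]
[ 668.3 -150.8   45. ]
[ 583.9 -155.3   45. ]
t 11.525 pos [ 574.4 -343.5   42.9] x [ 0.001 -0.    -1.   ] jawdeg -86.99 w 40.2 F [-0.1  0.9  0.3]
shift cm [0.19 0.01 0.  ]
```

```bash
python3 -m crank '[[[0.1,0,0],[0,0,0],1],[[0,0,0],[0,0,0],1],[[0,0,0],[0,0,0],1],[[0,0,0],[0,0,0],1]]'
```

```text
t: 12.02
ee_pos: [573.9, -341.2, 41.7]
orientation: [1.173, 1.236, -1.17]
ft_force: [0.5, 8.4, 4.1]
width: 15.2
```

```bash
python3 -m crank '[[[-0.65,0,-0.2],[0,-1,0],1],[[-0.65,0,0],[0,-1,0],1],[[-0.65,0,0],[0,-1,0],1]]'
python3 - <<'E'
from workcell import *
import cv2
im=get_image("side")["pixels"][:,:,::-1]; cv2.imwrite("pics/c11.png",cv2.resize(im[80:280,220:380],None,fx=4,fy=3,interpolation=cv2.INTER_CUBIC))
o=get_obs();print(o['ee_pos'],o['ft_force'],o['moment'])
E
```

```text
t: 12.4
ee_pos: [573.8, -340.8, 60.9]
orientation: [1.132, 1.193, -1.194]
ft_force: [3.9, -0.8, -10.4]
width: 15.3
[ 573.87844165 -340.73451573   61.7482456 ] [ 2.63174137 -2.99696268 -7.68992969] [-0.1038099  -0.31831973  0.00196738]
```

View pics/c11.png

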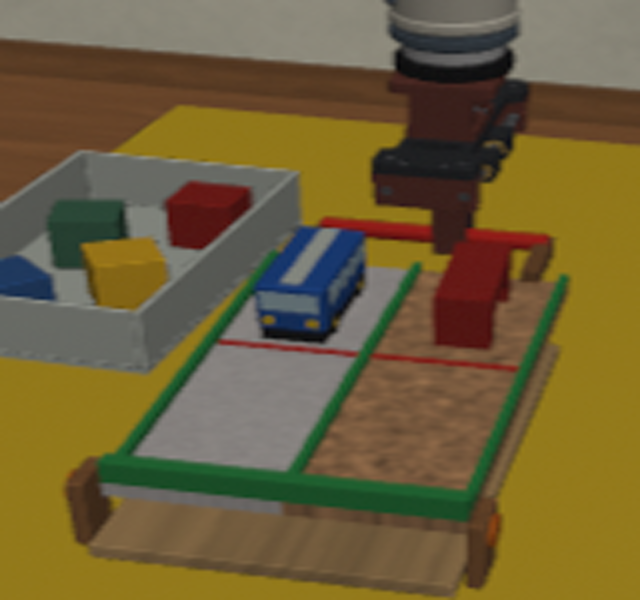

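```bash
cat > trk.py <<'E'
from h import *
from workcell import *
import sys
P=(566.7,28.4,-1.5168)
def run(tag):
    o=get_obs(); z=o['ee_pos'][2]; th=np.arcsin((z-45)/370.0)+0.0089
    M=Ro.from_rotvec(o['orientation']).as_matrix(); tilt=np.arccos(-M[2,0])
    im=get_image("side")["pixels"][:,:,::-1]
    h=cv2.cvtColor(im,cv2.COLOR_BGR2HSV); m=cv2.inRange(h,(105,120,50),(125,255,255))
    n,l,st,ce=cv2.connectedComponentsWithStats(m)
    ok=[i for i in range(1,n) if st[i,4]>80 and 255<ce[i][0]<330 and ce[i][1]>120]
    i=max(ok,key=lambda i:st[i,4]); c=ce[i]
    s=np.arange(40,300,0.5); c_,s_=np.cos(P[2]),np.sin(P[2])
    X=s*np.cos(th)-26*np.sin(th); Z=45+s*np.sin(th)+26*np.cos(th); Y=48.5
    pts=np.c_[P[0]+c_*X-s_*Y,P[1]+s_*X+c_*Y,Z]
    d=np.linalg.norm(proj('side',pts)-c,axis=1)
    print(f"{tag} t {o['t']:.2f} th(z) {th:.3f} tilt {tilt:.3f} bus s {s[d.argmin()]} res {d.min():.1f} area {st[i,4]} F {o['ft_force'].round(1)}")
    return im
if __name__=="__main__":
    im=run(sys.argv[1]); cv2.imwrite(f"pics/t{sys.argv[1]}.png",cv2.resize(im[60:280,220:380],None,fx=3,fy=2.7,interpolation=cv2.INTER_CUBIC))
E
python3 trk.py a
python3 -m crank '[[[-0.65,0,0],[0,-1,0],1],[[-0.65,0,0],[0,-1,0],1],[[-0.65,0,0],[0,-1,0],1],[[0,0,0],[0,0,0],1]]'
python3 trk.py b
python3 -m crank '[[[-0.65,0,0],[0,-1,0],1],[[-0.65,0,0],[0,-1,0],1],[[-0.65,0,0],[0,-1,0],1],[[0,0,0],[0,0,0],1]]'
python3 trk.py c
```

```text
a t 12.45 th(z) 0.054 tilt 0.054 bus s 248.5 res 1.4 area 390 F [ 2.6 -3.  -7.7]
t: 13.0
ee_pos: [573.8, -339.3, 81.5]
orientation: [1.094, 1.154, -1.216]
ft_force: [1.2, 2.1, 0.6]
width: 15.5
b t 13.00 th(z) 0.108 tilt 0.106 bus s 248.0 res 1.6 area 420 F [1.2 2.1 0.6]
t: 13.55
ee_pos: [573.6, -337.0, 100.3]
orientation: [1.057, 1.114, -1.238]
ft_force: [1.5, 0.9, -1.3]
width: 15.2
c t 13.55 th(z) 0.159 tilt 0.158 bus s 248.5 res 1.6 area 436 F [ 1.5  0.9 -1.3]
```

```bash
cat >> trk.py <<'E'
    from subprocess import DEVNULL
E
python3 - <<'E'
t=open('trk.py').read()
t=t.replace("    from subprocess import DEVNULL\n","    sys.exit(1 if S[0]<246 else 0)\n").replace("    return im","    S.append(s[d.argmin()])\n    return im").replace("import sys\n","import sys\nS=[]\n",1)
open('trk.py','w').write(t)
E
python3 -m crank '[[[-0.325,0,0],[0,-0.5,0],1],[[-0.325,0,0],[0,-0.5,0],1],[[0,0,0],[0,0,0],1]]' && python3 trk.py d && python3 -m crank '[[[-0.325,0,0],[0,-0.5,0],1],[[0,0,0],[0,0,0],1]]' && python3 trk.py e && python3 -m crank '[[[-0.325,0,0],[0,-0.5,0],1],[[0,0,0],[0,0,0],1]]' && python3 trk.py f && python3 -m crank '[[[-0.325,0,0],[0,-0.5,0],1],[[0,0,0],[0,0,0],1]]' && python3 trk.py g
```

```text
t: 13.98
ee_pos: [573.5, -336.1, 106.1]
orientation: [1.045, 1.101, -1.245]
ft_force: [3.3, -0.3, -4.9]
width: 15.1
d t 13.97 th(z) 0.175 tilt 0.175 bus s 248.0 res 1.6 area 443 F [ 3.3 -0.3 -4.9]
t: 14.28
ee_pos: [573.5, -335.5, 109.2]
orientation: [1.038, 1.094, -1.249]
ft_force: [3.6, 0.1, -7.4]
width: 15.4
e t 14.28 th(z) 0.183 tilt 0.183 bus s 248.5 res 1.6 area 447 F [ 3.6  0.1 -7.4]
t: 14.58
ee_pos: [573.4, -335.0, 112.5]
orientation: [1.032, 1.088, -1.252]
ft_force: [3.4, -0.5, -7.0]
width: 15.1
f t 14.57 th(z) 0.192 tilt 0.192 bus s 247.5 res 1.7 area 453 F [ 3.4 -0.5 -7. ]
t: 14.88
ee_pos: [573.4, -334.3, 115.8]
orientation: [1.026, 1.081, -1.255]
ft_force: [4.0, -0.7, -6.8]
width: 15.7
g t 14.88 th(z) 0.201 tilt 0.201 bus s 248.0 res 1.6 area 458 F [ 4.  -0.7 -6.8]
```

```bash
python3 -m crank '[[[-0.325,0,0],[0,-0.5,0],1],[[0,0,0],[0,0,0],1]]'>o1 && python3 trk.py h && python3 -m crank '[[[-0.325,0,0],[0,-0.5,0],1],[[0,0,0],[0,0,0],1]]'>o1 && python3 trk.py i && python3 -m crank '[[[-0.325,0,0],[0,-0.5,0],1],[[0,0,0],[0,0,0],1]]'>o1 && python3 trk.py j && python3 -m crank '[[[-0.325,0,0],[0,-0.5,0],1],[[0,0,0],[0,0,0],1]]'>o1 && python3 trk.py k && python3 -m crank '[[[-0.325,0,0],[0,-0.5,0],1],[[0,0,0],[0,0,0],1]]'>o1 && python3 trk.py l; cat o1
```

```text
h t 15.18 th(z) 0.210 tilt 0.209 bus s 248.0 res 1.5 area 460 F [ 3.9 -0.8 -6.7]
i t 15.47 th(z) 0.219 tilt 0.218 bus s 248.0 res 1.6 area 466 F [ 3.7 -1.  -6.2]
j t 15.78 th(z) 0.228 tilt 0.227 bus s 248.0 res 1.6 area 465 F [ 3.5  0.1 -5.9]
k t 16.07 th(z) 0.236 tilt 0.236 bus s 248.5 res 1.6 area 463 F [ 4.2 -1.6 -6.4]
l t 16.38 th(z) 0.245 tilt 0.244 bus s 247.5 res 1.6 area 468 F [ 4.5 -1.5 -5.9]
t: 16.38
ee_pos: [573.2, -330.9, 131.6]
orientation: [0.994, 1.047, -1.272]
ft_force: [4.5, -1.5, -5.9]
width: 15.3
```

```bash
ls -t pics | head -3
```

```text
tl.png
tk.png
tj.png
```

```bash
python3 -m crank '[[[-0.325,0,0],[0,-0.5,0],1],[[0,0,0],[0,0,0],1]]'>o1 && python3 trk.py m && python3 -m crank '[[[-0.325,0,0],[0,-0.5,0],1],[[0,0,0],[0,0,0],1]]'>o1 && python3 trk.py n && python3 -m crank '[[[-0.325,0,0],[0,-0.5,0],1],[[0,0,0],[0,0,0],1]]'>o1 && python3 trk.py o && python3 -m crank '[[[-0.325,0,0],[0,-0.5,0],1],[[0,0,0],[0,0,0],1]]'>o1 && python3 trk.py p && python3 -m crank '[[[-0.325,0,0],[0,-0.5,0],1],[[0,0,0],[0,0,0],1]]'>o1 && python3 trk.py q; cat o1
```

```text
m t 16.68 th(z) 0.254 tilt 0.253 bus s 248.0 res 1.6 area 466 F [ 3.6 -1.1 -6.1]
n t 16.98 th(z) 0.263 tilt 0.262 bus s 248.0 res 1.6 area 478 F [ 2.5 -2.9 -6. ]
o t 17.27 th(z) 0.272 tilt 0.271 bus s 246.5 res 1.6 area 480 F [ 2.8 -3.1 -7. ]
p t 17.57 th(z) 0.280 tilt 0.279 bus s 246.5 res 1.5 area 488 F [ 2.9 -2.9 -5.9]
q t 17.88 th(z) 0.289 tilt 0.288 bus s 246.5 res 1.7 area 451 F [ 2.8 -3.4 -6. ]
t: 17.88
ee_pos: [573.0, -326.7, 147.4]
orientation: [0.962, 1.014, -1.289]
ft_force: [2.8, -3.4, -6.0]
width: 15.4
```

View pics/tm.png

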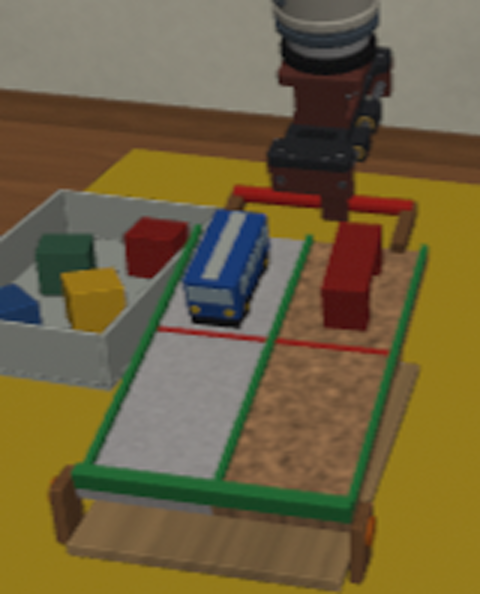

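```bash
python3 -m crank '[[[0,0,0],[0,0,0],1],[[0,0,0],[0,0,0],1],[[0,0,0],[0,0,0],1],[[0,0,0],[0,0,0],1]]'>o1; python3 trk.py r
python3 - <<'E'
import cv2,numpy as np
a=[cv2.imread(f"pics/t{c}.png")[130:330,100:330] for c in "nor"]
cv2.imwrite("pics/cmp.png",np.hstack(a))
E
```

```text
r t 18.43 th(z) 0.289 tilt 0.288 bus s 207.0 res 1.9 area 479 F [ 1.5 -3.5 -4.9]
```

View pics/cmp.png

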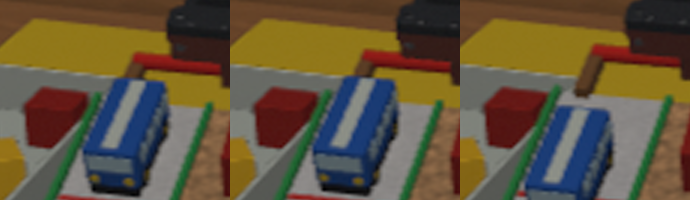

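```bash
python3 -m crank '[[[0,0,0],[0,0,0],1],[[0,0,0],[0,0,0],1],[[0,0,0],[0,0,0],1],[[0,0,0],[0,0,0],1]]'>o1; python3 trk.py s;python3 -m crank '[[[0,0,0],[0,0,0],1],[[0,0,0],[0,0,0],1],[[0,0,0],[0,0,0],1],[[0,0,0],[0,0,0],1],[[0,0,0],[0,0,0],1]]'>o1; python3 trk.py t;python3 -m crank '[[[0,0,0],[0,0,0],1],[[0,0,0],[0,0,0],1],[[0,0,0],[0,0,0],1],[[0,0,0],[0,0,0],1],[[0,0,0],[0,0,0],1]]'; python3 trk.py u
```

```text
s t 18.98 th(z) 0.289 tilt 0.288 bus s 129.5 res 1.8 area 548 F [ 2.5 -4.2 -4.4]
t t 19.65 th(z) 0.289 tilt 0.288 bus s 67.0 res 0.7 area 628 F [ 2.  -4.7 -2.4]
t: 20.32
ee_pos: [573.0, -326.7, 147.3]
orientation: [0.962, 1.014, -1.289]
ft_force: [0.8, -4.1, -3.3]
width: 15.0
u t 20.32 th(z) 0.289 tilt 0.288 bus s 69.0 res 0.8 area 604 F [ 0.8 -4.1 -3.3]
```

View pics/tu.png

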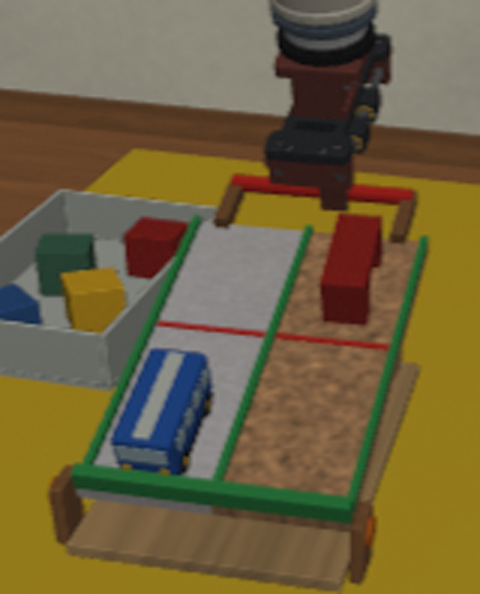

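```bash
python3 -m crank '[[[0,0,0],[0,0,0],4],[[0,0,0],[0,0,0],4],[[0,0,0],[0,0,0],4]]'; python3 -m crank '[[[-1,0,0],[0,0,0],4],[[-3,0,0],[0,0,0],4],[[-4,0,0],[0,0,0],4],[[-3,0,0],[0,0,0],4],[[0,0,0],[0,0,0],4]]'; python3 trk.py v
python3 - <<'E'
from workcell import *
import cv2
cv2.imwrite("pics/scene9.png",get_image("scene")["pixels"][:,:,::-1])
E
```

```text
t: 20.75
ee_pos: [573.0, -326.2, 147.3]
orientation: [0.962, 1.014, -1.288]
ft_force: [0.4, 0.8, 0.5]
width: 39.1
t: 21.38
ee_pos: [572.9, -295.3, 256.0]
orientation: [0.963, 1.009, -1.285]
ft_force: [0.4, -0.2, 1.0]
width: 39.9
v t 21.38 th(z) 0.616 tilt 0.290 bus s 66.5 res 2.7 area 605 F [ 0.4 -0.2  1. ]
```

View pics/tv.png

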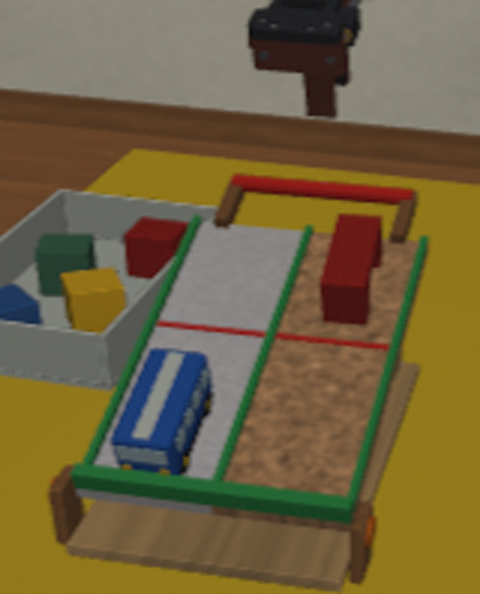

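View pics/scene9.png

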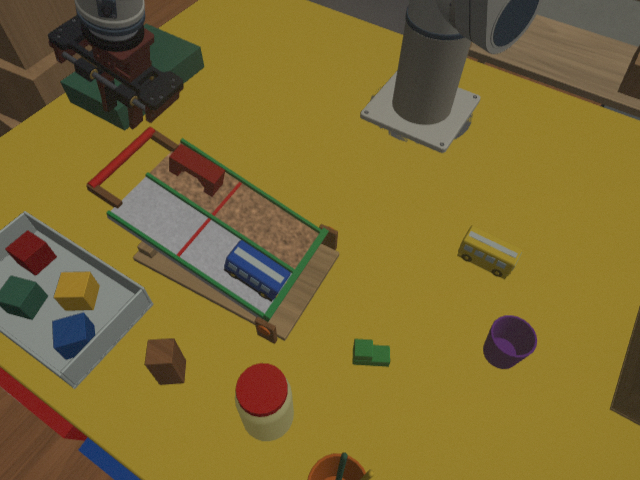

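Run:
```python
from h import *
s=cv2.imread("pics/scene9.png")
cv2.imwrite("pics/c20.png",cv2.resize(s[225:325,205:345],None,fx=5,fy=5,interpolation=cv2.INTER_CUBIC))
# predicted roof corners for centre s
P=(566.7,28.4,-1.5168);th=.289;c_,s_=np.cos(P[2]),np.sin(P[2])
for sc in (62,66,70):
  L=[(sc+a*50,48.5+b*22,52) for a in(-1,1) for b in(-1,1)]+[(12,3,18),(12,94,18)]
  pts=[]
  for x,y,z in L:
    X=x*np.cos(th)-z*np.sin(th);Z=45+x*np.sin(th)+z*np.cos(th);pts.append((P[0]+c_*X-s_*y,P[1]+s_*X+c_*y,Z))
  print(sc,((proj('scene',pts)-[205,225])*5).round().tolist())
```

```text
62 [[428.0, 239.0], [356.0, 343.0], [173.0, 68.0], [93.0, 167.0], [443.0, 225.0], [297.0, 435.0]]
66 [[418.0, 232.0], [345.0, 336.0], [163.0, 61.0], [83.0, 160.0], [443.0, 225.0], [297.0, 435.0]]
70 [[408.0, 225.0], [335.0, 329.0], [152.0, 54.0], [73.0, 153.0], [443.0, 225.0], [297.0, 435.0]]
```

View pics/c20.png

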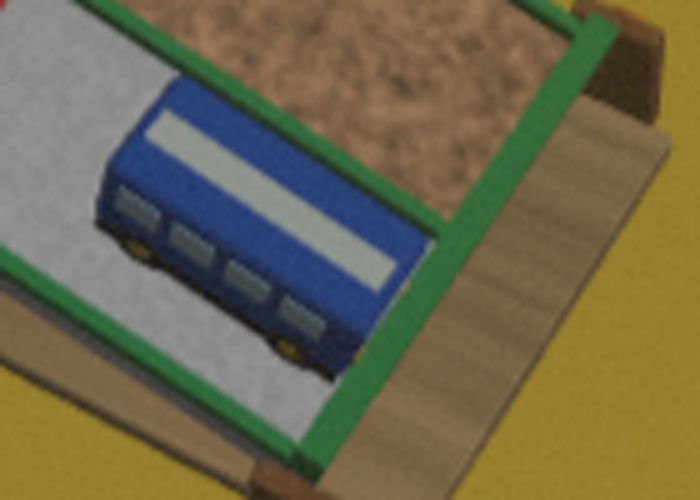

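```bash
python3 -c "
from workcell import *
print(close_job())"
```

```text
the job is handed in; nothing more can be done
None
```

The job is done and handed in at about 21.5 s of the 58 s allowed. `close_job()` gives no verdict, so what follows is my own checks.

- **Placing:** I set the blue bus on the white lane, aligned with it and centred. Its centre was at about x = 248, and its lower end was roughly 10 mm above the red start line. Then I let go of it.
- **Raising:** I gripped the red bar and raised the board along its arc, in 0.5° steps from about 0.18 rad. The bus began to slide at about 0.289 rad, and I held the board there until it reached the foot.
- **Last checks:** After I let go of the bar, the pictures showed:
  - The bus is against the green stop; its roof corners match a centre at x = 62 in the scene view. The side-camera tracker read 67–69 at the foot. I put that down to the stop hiding the bus's front from that camera.
  - The board is still standing at the same angle.
  - The arch is still at the top of the cork lane.
  - The cup, the green block and the yellow bus are where they were.
  - The gripper is about 110 mm clear of the bar.
- **One doubtful reading:** The tracker showed a shift of 1–1.5 mm at about 0.27 rad that did not grow over the next two steps. I did not pause there, so if that was the real start of sliding, the final angle is about 0.02 rad past it.

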